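# Span one portion of the nut slab with the sprung tongs

### The job

One portion of this nut slab is to be cut. Push the wooden rule along the chopping board until it lies flush against the slab's near long edge; then pick up the steel tongs, bring their tips over the rule and squeeze them until one tip stands over each of the two lines pencilled right across it. Finish still holding the tongs there, steady at that gap and just clear of the rule, so that I can cut to the tips, and leave everything else where it is.

Things in the scene. Friction and masses are not known exactly. Their poses are not given: they have to be found in the camera images.
- board: White plastic chopping board, 300 x 360 x 18 mm, fixed on the worktop together with the brown nut slab on it. Origin: centre of its underside; x points away from the robot, y to the left along its long side. The slab is 90 (x) by 260 (y) by 20 mm high; its near long face is 20 mm beyond the board's centre.
- slab_edge (a point): Middle of the slab's near long bottom edge, at the level of the board's top (18 mm above the worktop). Axes as the board's: x points into the slab, y along the edge.
- rule: Wooden rule, 45 g, loose on the board between slab and near board edge: 300 mm long (its y), 30 mm wide (its x, pointing to the slab), 8 mm thick. Origin: centre of its underside; flush, that is 15 mm in front of slab_edge. Short graduations along its near edge, and two pencil lines right across its width, 30 mm apart, at y = +20 and +50 mm.
- line_a (a point): Middle of one pencil line, on the rule's top face, at the rule's y = +20 mm. Axes as the rule's (the line runs along x).
- line_b (a point): Middle of the other pencil line, on the rule's top face, at the rule's y = +50 mm.
- tongs: One-piece sprung steel tongs like large tweezers, 70 g, 205 mm long, lying on the worktop on their legs' edges beside the board, left or right (the wooden spatula is on the other side). Origin: underside, on the mid-line between the ribbed grips. When open, x runs along the mid-line to the tips, 93 mm ahead; the heel is 105 mm behind; the legs open along y. The axes belong to the +y leg.
- tongs_grip (a point): Point 9 mm above the tongs' origin, midway between the ribbed grips. Legs are 2.5 mm thick and here 18 mm high (14 mm at the tips, centred at the same height). Grips reach 20 mm behind to 20 mm ahead of it; over the outside of the legs they are 48 mm wide when open, and 33 mm wide and parallel when the tips are 30 mm apart.
- tongs_leg (a joint): Squeeze of the tongs: 0 open, growing as the legs are pressed together, up to 0.28 rad. Distance between the two tip centres in mm is 60 - 200 x joint (60 mm at 0, 30 mm at 0.15). Spring: 5 N m/rad with a little preload, so about 8 N at the ribbed grips hold the tips 30 mm apart; it springs open when let go.
- tip_a (a point): Centre of the tip of the leg on the tongs' +y side, 9 mm above the underside of the tongs.
- tip_b (a point): Centre of the tip of the other leg, 9 mm above the underside of the tongs.
- spatula: A wooden spatula, 240 mm long, lying flat. Origin: centre of its underside. To be left alone.
- knife: A kitchen knife, 285 mm long, lying on the chopping board behind the slab. Origin: centre of its underside. To be left alone.
- mug: A white mug, 80 mm across, 95 mm high. Origin: centre of its underside. To be left alone.
- cup: A smaller blue mug, 76 mm across, 80 mm high. Origin: centre of its underside. To be left alone.
- jar: A glass jar with a metal lid, 72 mm across, 110 mm high. Origin: centre of its underside. To be left alone.
- beaker: A yellow measuring beaker, 76 mm across the rim, 135 mm high. Origin: centre of its underside. To be left alone.
Not all that is in view belongs to the job. Of the things shaped like the tongs, the steel one is meant.

How it is judged:
By the outcome, as a careful person would: the job done as asked, in the order asked, and still so for the second after the job is handed in, while the arm keeps its last pose, push and grip.
It also fails if it takes over 48 s, if anything falls off the work surface, if the arm or the gripper's body presses on something with over 40 N, if the wrist force passes 120 N, or if a joint passes its speed limit or range.

### The arm

A 6-joint arm with a two-finger parallel gripper is mounted at the origin on the work surface. World frame = base frame: x ahead of the robot, y to its left, z up, the work surface at z = 0. Lengths are in mm, angles in rad, forces in N, time in s.
With the tool pointing down it reaches from about 275 to 825 mm from the base axis. Payload 4.9 kg.
Tool frame: the origin (TCP) lies at the very end of the fingers, on their centre line; the grasp point (between the pads) lies 19 mm behind it; z points along the fingers, y is the line along which they close (so a half turn about z gives the same grasp; the last joint's range is limited). The gripper opens to 85 mm and grips with 20 to 120 N. Pads are 22 mm wide; open, the fingers measure 114 mm over their backs; the gripper's body (76 mm by 85 mm) begins 54 mm behind the grasp point. The pads swing forward as they close: fully open they stand 13 mm farther back than shut.
Start: joints at [-1.419, 0.326, -0.193, 1.052, 0, 1.437], TCP at [155.07, -527.704, 231.281] pointing down, gripper open.
Joint ranges: [-2.65, 2.65], [-0.97, 1.79], [-1.3, 1.35], [-1.93, 2.1], [-1.47, 1.37], [-3.14, 3.14]. Speed limits (rad/s): [2.57, 2.57, 3.14, 3.14, 3.14, 3.14].

### API

Orientations are given as [roll, pitch, yaw] about the fixed x, y, z axes, in that order (R = Rz(yaw) Ry(pitch) Rx(roll)).
In Python, from bench import bot, solve_ik, imaging gives the robot as it stands. Calls block until the motion is done:
- bot.move_ptp(position, orientation): joint-space move of the TCP to a pose.
- bot.movel(position, rot=None, max_speed=150, threshold=None): straight line of the TCP; rot=None keeps the orientation; max_speed is the mean speed in mm/s. With threshold (N) it stops when the force on the tool has changed by that much, and returns True; else False.
- bot.move_j(angles): joint-space move.
- bot.grip(opening, effort=None): opening from 0.0 (shut) to 1.0 (fully open); effort is the grip in N (None keeps the last); returns when the fingers have stopped.
- bot.dwell(seconds).
- solve_ik(position, orientation): joint angles nearest the present ones, or None.
- bot.get_state(): the state.
- imaging.capture(name): name is "side" or "top"; returns the picture (480x640x3 uint8, blue, green, red); there is no depth.
- imaging.camera_model(name): a dict with "K" (3x3 intrinsics, pixels), "position" and "rotation" of the camera in the world. Camera axes: x right, y up, looking along -z (the intrinsics and any distortion apply to the point x, -y, -z); pixel columns grow to the right and rows downward; lengths in mm; the calibration is good to about 2 mm. A picture is of the moment at which its call begins. camera_model takes no time and is no camera call.
A pose or a line that the arm cannot do raises bot.IKError and nothing moves.
- bot.sign_off(): hands the job in; it is judged then, once.
The state is a dict: "t": time; "qpos": joint angles; "joint_velocities": joint speeds; "effort": joint torques, N m; "tcp_pos": TCP position; "orientation": TCP orientation; "contact_force": force on the tool from outside, world axes, zero at the start; "wrist_torque": the same for the moment, N m; "opening": opening from 0.0 (shut) to 1.0 (fully open); "gripper_force": force on a finger pad.
Only numpy, scipy, OpenCV 4.12 (cv2) and the standard library are available. Lean on these libraries where they do the work, as an engineer would, in place of code of your own. Each camera call takes 0.05 s, during which the arm holds its last target. There are 200 camera calls.

## Working session

There is one attempt and no reset: what is moved stays moved. The work goes in short steps, each a Python script; the robot and the scene stay as the last script left them, time stands still between calls to the robot, and variables do not carry over. Pictures are saved under pics/ and viewed, at most 10 in all, crops included, and the job is handed in when it is done.

```bash
ls; mkdir -p pics; python3 - <<'E'
from bench import bot, imaging
import cv2
for n in("top","side"):
    im=imaging.capture(n); cv2.imwrite(f"pics/{n}0.png",im)
    m=imaging.camera_model(n); print(n,{k:(v.tolist() if hasattr(v,'tolist') else v) for k,v in m.items()})
print(bot.get_state())
E
```

```text
pics
top {'K': [[538.9509981318223, 0.0, 314.5662359363289], [0.0, 538.9509981318223, 240.40650692123944], [0.0, 0.0, 1.0]], 'position': [304.11042477014684, 7.601446713679224, 1273.4016985724045], 'rotation': [0.14159657925164426, -0.0010332777627750644, -1.5741735154629026]}
side {'K': [[458.21410138899097, 0.0, 323.71002078012947], [0.0, 458.21410138899097, 235.26439546384503], [0.0, 0.0, 1.0]], 'position': [56.3629930304494, 570.229557335516, 913.2836631589275], 'rotation': [0.6863680596400235, 0.01627841727730739, -2.510969797149148]}
{'t': 0.1, 'qpos': array([-1.41921466e+00,  3.26878758e-01, -1.93451491e-01,  1.05198079e+00,
        2.71540108e-05,  1.43661551e+00]), 'joint_velocities': array([-0.000937  , -0.00021242,  0.00148368, -0.00083868,  0.00223999,
       -0.00054601]), 'effort': array([-7.02785255e-04, -4.44241941e+01,  2.63036424e+01,  8.00561247e-03,
       -2.10974986e-04, -1.09827803e-05]), 'tcp_pos': array([ 154.99276255, -527.19413998,  230.58752078]), 'orientation': array([-3.14009519e+00, -2.29546320e-04,  2.85762291e-01]), 'contact_force': array([-0.50496628,  0.50815824,  1.01591282]), 'wrist_torque': array([ 0.01749164, -0.01268999, -0.05095962]), 'gripper_force': 0.0, 'opening': 1.0034718866635393}
```

View pics/top0.png

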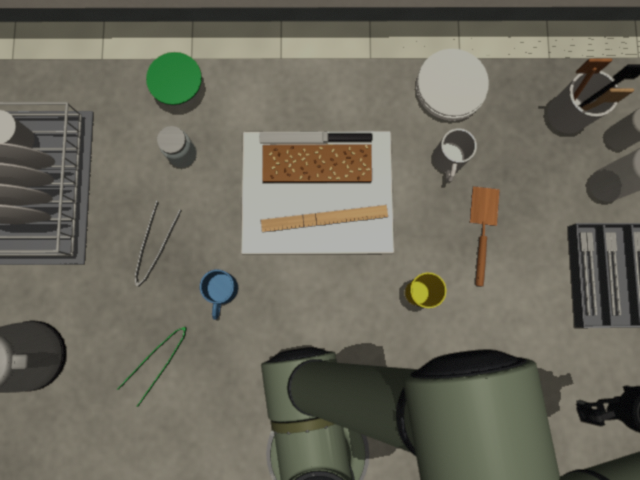

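View pics/side0.png

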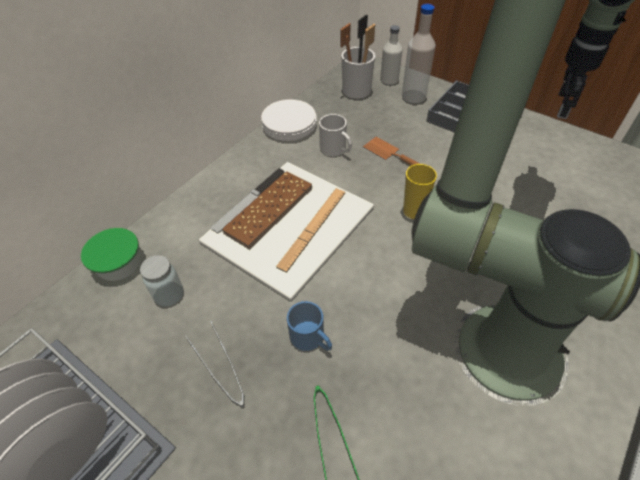

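The top view shows the rule tilted about 5° (220,219), with its pencil lines at about (303–316,220). The slab is at (317,163). The steel tongs are left of the board, heel at (138,283) and tips at (157,203) and (181,210). The green pair is a decoy.

```bash
cat > h.py <<'E'
import numpy as np, cv2
from scipy.spatial.transform import Rotation as R
from bench import bot, solve_ik, imaging
def ray(n,uv):
    m=imaging.camera_model(n); K=np.array(m["K"]); uv=np.atleast_2d(uv).astype(float)
    d=np.c_[(uv[:,0]-K[0,2])/K[0,0],-(uv[:,1]-K[1,2])/K[1,1],-np.ones(len(uv))]
    return np.array(m["position"]), d@R.from_euler("xyz",m["rotation"]).as_matrix().T
def cast(n,uv,z):
    o,d=ray(n,uv); return (o+d*((z-o[2])/d[:,2])[:,None])[:,:2]
def proj(n,p):
    m=imaging.camera_model(n); K=np.array(m["K"])
    c=(np.atleast_2d(p)-np.array(m["position"]))@R.from_euler("xyz",m["rotation"]).as_matrix()
    return np.c_[K[0,0]*c[:,0]/-c[:,2]+K[0,2], -K[1,1]*c[:,1]/-c[:,2]+K[1,2]]
def big(mask,roi):
    z=np.zeros_like(mask); x0,y0,x1,y1=roi; z[y0:y1,x0:x1]=mask[y0:y1,x0:x1]
    cs,_=cv2.findContours(z,cv2.RETR_EXTERNAL,cv2.CHAIN_APPROX_NONE); return max(cs,key=cv2.contourArea)
def rect(c,z,n="top"):
    """min-area rectangle of a contour cast on height z: centre, long side, short side, angle of long axis to +y"""
    w=cast(n,c[:,0,:],z).astype(np.float32); (cx,cy),_,_=r=cv2.minAreaRect(w)
    b=cv2.boxPoints(r); e=[b[1]-b[0],b[2]-b[1]]; e.sort(key=lambda v:-np.hypot(*v)); L=e[0]*(1 if e[0][1]>0 else -1)
    return np.round([cx,cy,np.hypot(*e[0]),np.hypot(*e[1])],1),round(float(np.arctan2(-L[0],L[1])),4)
def masks(im):
    h=cv2.cvtColor(im,cv2.COLOR_BGR2HSV)
    return dict(board=cv2.inRange(h,(0,0,170),(180,40,255)), rule=cv2.inRange(h,(5,60,130),(25,200,255)))
E
python3 - <<'E'
from h import *
im=cv2.imread("pics/top0.png"); m=masks(im)
c=big(m["board"],(230,110,410,265)); print("board",rect(c,18))
c=big(m["rule"],(245,198,392,240)); print("rule",rect(c,26))
h=cv2.cvtColor(im,cv2.COLOR_BGR2HSV)
sl=cv2.inRange(h,(0,80,20),(20,255,140)); c=big(cv2.morphologyEx(sl,cv2.MORPH_CLOSE,np.ones((7,7))),(255,140,380,190)); print("slab",rect(c,38))
for n,p in(("top",[[138,283],[157,203],[181,210]]),("side",[[240,403],[187,337],[211,323]])): print(n,cast(n,p,12).round(1).tolist())
a=cv2.resize(im[190:300,110:200],None,fx=6,fy=5.4,interpolation=cv2.INTER_CUBIC)
cv2.imwrite("pics/tong_crop.png",a)
E
```

```text
board (array([ 6.016e+02, -2.000e-01,  3.532e+02,  2.924e+02]), 0.0011)
rule (array([535.3, -16.6, 298.2,  29.3]), 0.1174)
slab (array([ 6.665e+02, -3.000e-01,  2.557e+02,  9.020e+01]), -0.0031)
top [[384.7, 418.7], [575.3, 381.5], [558.1, 323.7]]
side [[386.7, 421.2], [577.1, 383.4], [559.0, 328.8]]
```

View pics/tong_crop.png

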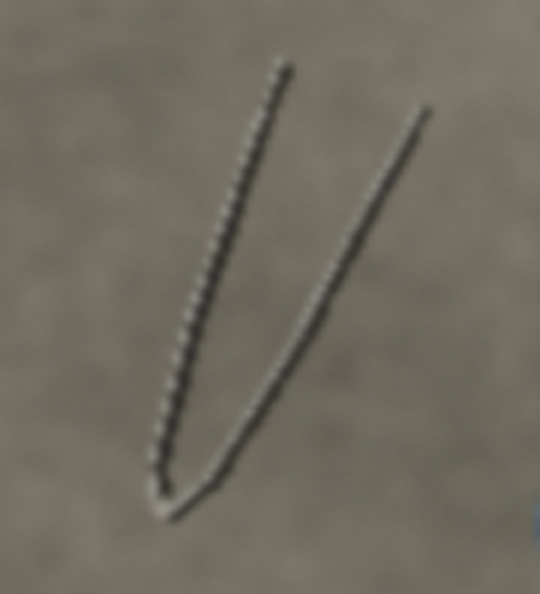

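The measured board, slab and rule sizes agree with the given ones, and the tongs agree between both views (tip spacing 59 mm). Next I push the rule.

```bash
cat > look.py <<'E'
from h import *
import sys
k=sys.argv[1]
for n in("top","side"): cv2.imwrite(f"pics/{n}{k}.png",imaging.capture(n))
s=bot.get_state(); print(s["t"],s["tcp_pos"].round(1),s["contact_force"].round(1),round(s["opening"],3))
E
python3 - <<'E'
from h import *
D=[np.pi,0,0]
bot.move_ptp([478,-16,90],D); s=bot.get_state(); print(s["t"],s["tcp_pos"])
print(bot.movel([478,-16,30],max_speed=120), bot.movel([478,-16,0],max_speed=25,threshold=4))
s=bot.get_state(); print(s["t"],s["tcp_pos"],s["contact_force"])
z=s["tcp_pos"][2]+2.5
bot.movel([478,-16,z],max_speed=30)
bot.movel([560,-16,z],max_speed=60)
print(bot.movel([595,-16,z],max_speed=25,threshold=7)); s=bot.get_state(); print(s["t"],s["tcp_pos"],s["contact_force"])
E
python3 look.py 1
```

```text
2.325 [478.35769684 -16.69422139  90.17826109]
False True
3.9 [477.78706802 -15.96451281   4.85694754] [-1.11317015 -0.09522066  5.71835776]
True
6.575 [581.24105827 -15.89381701   6.61616429] [-0.19050387 -0.12307442  0.15950947]
6.675 [581.  -15.9   6.4] [ 0.   0.1 -0.3] 1.003
```

View pics/side1.png

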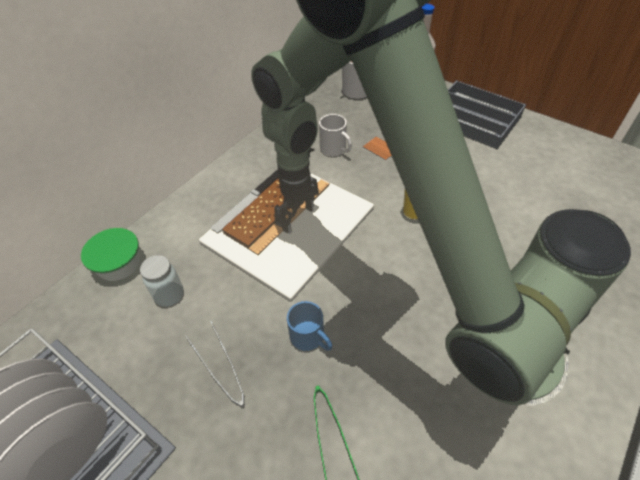

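The fingers stopped where flush was expected, with the rule between them and the slab. I'll press once more, back off, and hover over the tongs.

```bash
python3 - <<'E'
from h import *
print(bot.movel([592,-16,6.5],max_speed=20,threshold=12)); s=bot.get_state(); print(s["t"],s["tcp_pos"],s["contact_force"])
p=s["tcp_pos"]
bot.movel([p[0]-18,-16,7],max_speed=80); bot.movel([p[0]-20,-16,110],max_speed=200)
for n in("top","side"): pass
bot.move_ptp([479.6,385,80],[np.pi,0,-0.335]); bot.grip(0.75,30)
E
python3 look.py 2; python3 - <<'E'
from h import *
im=cv2.imread("pics/top2.png"); c=big(masks(im)["rule"],(245,170,392,240)); print(rect(c,26))
a=cv2.resize(im[120:320,110:400],(800,552),interpolation=cv2.INTER_CUBIC); cv2.imwrite("pics/c2.png",a)
E
```

```text
True
7.0167 [581.08109271 -15.67224685   5.45587778] [-0.11476399 -0.1953745   0.0397635 ]
12.8167 [479.6 385.   80. ] [-0.2 -0.  -0. ] 0.754
(array([607.2, -68.2, 197. ,  29.1]), -0.0031)
```

View pics/c2.png

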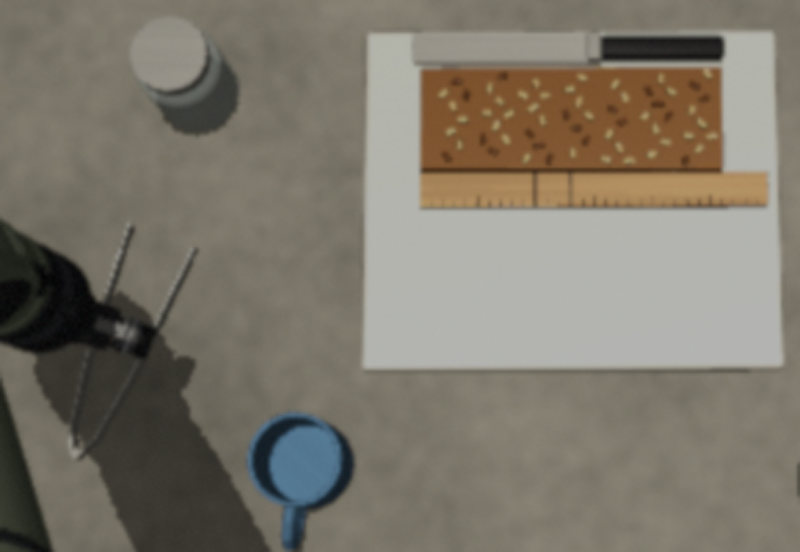

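The rule is flush (centre x 607.2, expected 606.5, tilt about 0), with its lines at about px (303.9,188) and (316.6,188). The gripper straddles the tongs as planned, so I'll grasp them.

```bash
python3 - <<'E'
from h import *
def st(): s=bot.get_state(); print(round(s["t"],2),s["tcp_pos"].round(1),s["contact_force"].round(1),round(s["opening"],3),round(s["gripper_force"],1))
bot.movel([479.6,385,25],max_speed=120); print(bot.movel([479.6,385,1.5],max_speed=40,threshold=8)); st()
bot.grip(0.43,30); st()
bot.movel([479.6,385,70],max_speed=80); st()
E
python3 look.py 3; python3 - <<'E'
import cv2
im=cv2.imread("pics/side3.png"); a=im[250:480,120:340]
b=cv2.imread("pics/top3.png")[170:310,90:240]
f=lambda x:cv2.resize(x,(400,400*x.shape[0]//x.shape[1]),interpolation=cv2.INTER_CUBIC)
a,b=f(a),f(b); h=min(len(a),len(b)); cv2.imwrite("pics/c3.png",cv2.hconcat([a[:h],b[:h]]))
E
```

```text
False
14.16 [479.6 385.    1.4] [-0.6  0.2  0.1] 0.749 0.0
14.53 [480.6 385.6   2.6] [ 0.1 -0.3  6.3] 0.427 7.3
15.54 [479.2 384.8  69.5] [ 0.3 -0.  -0. ] 0.429 5.7
15.6417 [479.1 384.7  69.3] [-0.5  0.3 -0.2] 0.43
```

View pics/c3.png

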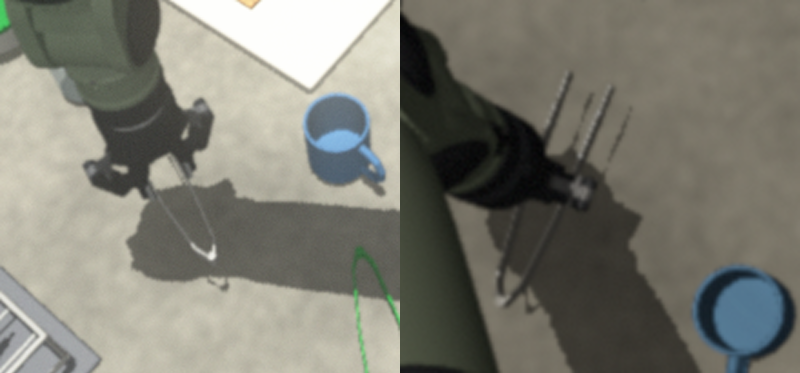

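Tongs held at 0.43 opening. Crop tips at (568,74) and (610,88) correspond to px (153,197.7) and (168.8,203), heel at (127.5,283.2). I'll measure these and carry the tongs high over to the rule.

```bash
python3 - <<'E'
from h import *
def st(): s=bot.get_state(); print(round(s["t"],2),s["tcp_pos"].round(1),s["contact_force"].round(1),round(s["opening"],3),round(s["gripper_force"],1))
t=cast("top",[[153,197.7],[168.75,203],[127.5,283.2]],76); print(t.round(1), np.linalg.norm(t[0]-t[1]))
L=cast("top",[[303.9,188.1],[316.6,188.1]],26); print("lines",L.round(1))
mid=t[:2].mean(0); d=mid-t[2]; head=np.arctan2(d[1],d[0]); perp=t[0]-t[1]; print("heading",head,np.arctan2(-perp[0],perp[1]),np.hypot(*d))
a=-(-0.335); c,s_=np.cos(a),np.sin(a); off=np.array([[c,-s_],[s_,c]])@(mid-[479.2,384.8]); print("tipmid in tool",off)
bot.movel([479.2,384.8,140],max_speed=150)
bot.move_ptp([606.5-93,L[:,1].mean()-0,120],[np.pi,0,0]); bot.movel([606.5-93,L[:,1].mean(),45],max_speed=100); st()
E
python3 look.py 4; python3 - <<'E'
import cv2
im=cv2.imread("pics/side4.png")[150:310,190:390]
b=cv2.imread("pics/top4.png")[160:280,240:390]
f=lambda x:cv2.resize(x,(400,400*x.shape[0]//x.shape[1]),interpolation=cv2.INTER_CUBIC)
cv2.imwrite("pics/c4.png",cv2.hconcat([f(im),f(b)]))
E
```

```text
[[573.9 372.1]
 [561.5 335.9]
 [380.2 421.1]] 38.216925975057144
lines [[6.073e+02 3.060e+01]
 [6.072e+02 5.000e-01]]
heading -0.34372302009706407 -0.3299856546480738 199.06796390608324
tipmid in tool [ 9.36842587e+01 -1.07687311e-02]
21.51 [514.   15.5  45.4] [-0.1 -0.2 -0.3] 0.433 5.7
21.6083 [514.2  15.5  45.7] [ 0.3  0.8 -0.1] 0.431
```

View pics/c4.png

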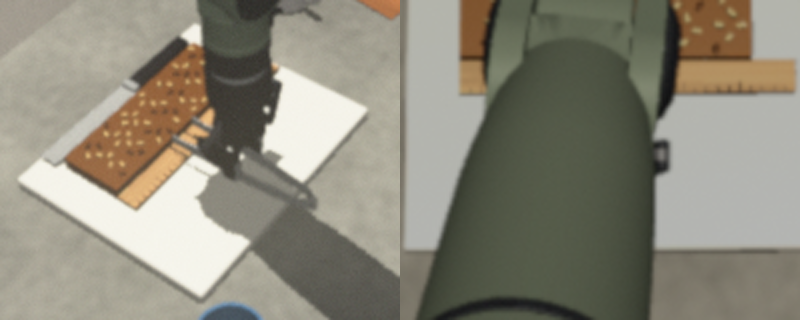

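From above, the arm hides the tips. The side view shows the tips over the rule near its lines, at crop (178,140) and (195,122). I'll squeeze, lower to near the rule, and check there.

```bash
python3 - <<'E'
from h import *
def st(): s=bot.get_state(); print(round(s["t"],2),s["tcp_pos"].round(1),s["contact_force"].round(1),round(s["opening"],3),round(s["gripper_force"],1))
bot.grip(0.387,30); st()
bot.movel([513,15.5,32],max_speed=40); bot.dwell(0.3); st()
p=[[606,30.6,26],[606,.5,26],[591.5,30.6,26],[591.5,.5,26],[606.5,30.5,38],[606.5,.5,38],[621,30.5,26],[621,.5,26]]
print(proj("side",p).round(1).tolist())
E
python3 look.py 5; python3 - <<'E'
import cv2
im=cv2.imread("pics/side5.png")[195:255,250:330]
cv2.imwrite("pics/c5.png",cv2.resize(im,None,fx=10,fy=10,interpolation=cv2.INTER_CUBIC))
E
```

```text
21.82 [513.8  15.5  45.4] [ 0.2 -0.3 -1.5] 0.389 7.5
22.6 [513.2  15.5  32.1] [ 0.3  0.2 -0.7] 0.387 7.5
[[280.1, 225.7], [287.5, 218.5], [284.5, 228.2], [291.9, 221.0], [279.6, 222.5], [287.0, 215.3], [275.6, 223.1], [283.0, 216.0]]
22.7 [513.1  15.5  32.1] [ 0.1 -0.7 -1.2] 0.379
```

View pics/c5.png

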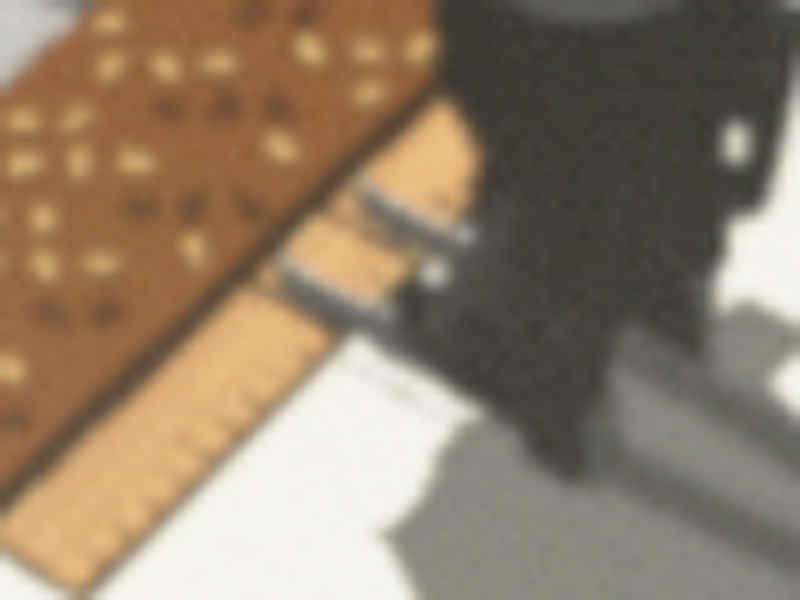

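Both tips lie over the rule close to the lines: tips at crop (278,265) and (358,185), line far ends at about (250,286) and (332,208). I'll quantify this in the same camera, so calibration errors cancel.

```bash
python3 - <<'E'
from h import *
ims=np.mean([imaging.capture("side").astype(np.float32) for _ in range(6)],0)
im=np.clip(ims,0,255).astype(np.uint8); cv2.imwrite("pics/side6.png",im)
x0,y0=268,205; a=cv2.resize(im[y0:y0+25,x0:x0+33],None,fx=24,fy=24,interpolation=cv2.INTER_CUBIC)
# overlay: predicted pencil lines (red, z=26) & leg-tip top at y=30.5/0.5 (blue, z=43)
def dr(P,c):
    q=((proj("side",P)-[x0,y0]+.5)*24-.5).round().astype(int); cv2.line(a,tuple(map(int,q[0])),tuple(map(int,q[1])),c,1)
for y in(30.6,.5):
    dr([[591.5,y,26],[621.5,y,26]],(0,0,255)); dr([[590,y,43.5],[607,y,43.5]],(255,0,0)); dr([[590,y,29.6],[607,y,29.6]],(0,160,0))
cv2.imwrite("pics/c6.png",a)
E
```

```text
(no output)
```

View pics/c6.png

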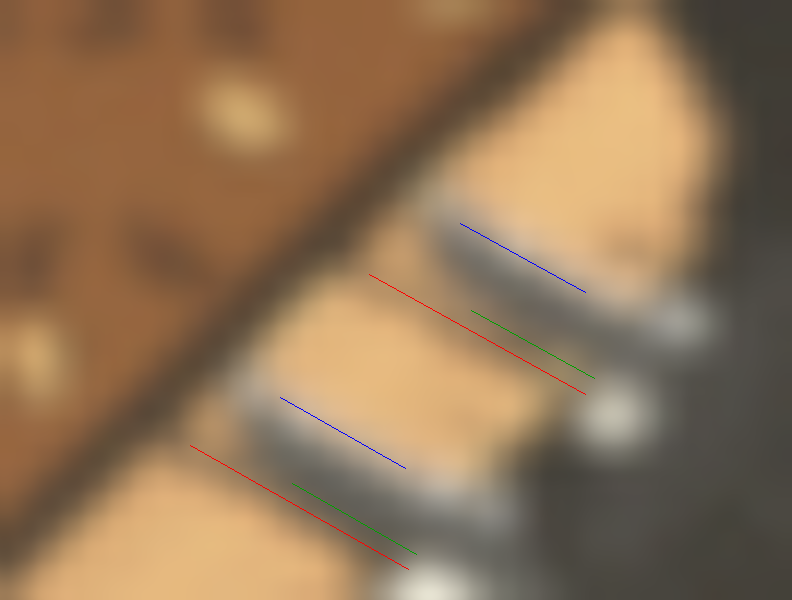

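Relative to overlaid 30 mm reference lines, both leg tops match in y (about 0.5 mm), and the ends overshoot the rule's middle by a few mm. I'll back off 2.5 mm and lower the tips to just clear of the rule.

```bash
python3 - <<'E'
from h import *
def st(): s=bot.get_state(); print(round(s["t"],2),s["tcp_pos"].round(2),s["contact_force"].round(1),round(s["opening"],3),round(s["gripper_force"],1))
bot.movel([510.5,15.5,32],max_speed=30)
print(bot.movel([510.5,15.5,29],max_speed=15,threshold=4)); bot.dwell(0.5)
for _ in range(4): st(); bot.dwell(.1)
im=np.clip(np.mean([imaging.capture("side").astype(np.float32) for _ in range(6)],0),0,255).astype(np.uint8)
x0,y0=262,203; a=cv2.resize(im[y0:y0+30,x0:x0+40],None,fx=20,fy=20,interpolation=cv2.INTER_CUBIC)
def dr(P,c):
    q=((proj("side",P)-[x0,y0]+.5)*20-.5).round().astype(int); cv2.line(a,tuple(map(int,q[0])),tuple(map(int,q[1])),c,1)
for y in(30.6,.5): dr([[591.5,y,26],[621.5,y,26]],(0,0,255)); dr([[590,y,42.6],[604,y,42.6]],(255,0,0))
cv2.imwrite("pics/c7.png",a)
E
```

```text
False
24.1 [510.52  15.49  29.02] [ 0.   0.  -0.4] 0.394 7.5
24.2 [510.49  15.5   29.02] [-0.2 -0.6 -0.2] 0.391 7.5
24.3 [510.51  15.51  29.02] [-0.3 -0.5  0.3] 0.393 7.5
24.4 [510.5   15.51  29.  ] [-0.1  0.1  0.3] 0.392 7.5
```

View pics/c7.png

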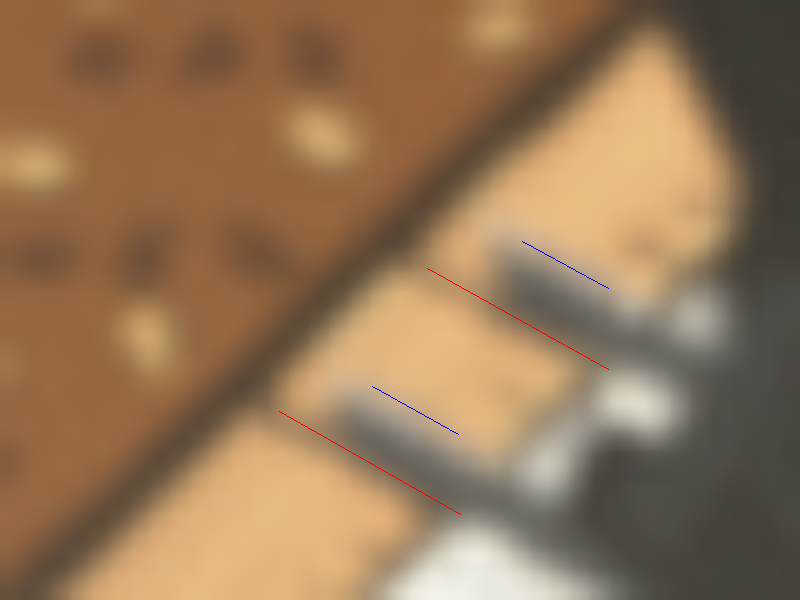

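```bash
python3 - <<'E'
from h import *
im=np.clip(np.mean([imaging.capture("side").astype(np.float32) for _ in range(6)],0),0,255).astype(np.float32)
for y in(30.6,.5):
    q=proj("side",[[y0x,y,26] for y0x in np.linspace(605,598,8)])
    # columns just behind the visible tip ends: shift so samples sit on the leg (leg pixels are above the line)
    V=np.arange(-7,3.01,.5); out=[]
    for v in V:
        s=cv2.remap(im,q[:,0].astype(np.float32)[None],(q[:,1]+v).astype(np.float32)[None],cv2.INTER_LINEAR)[0].mean(0); out.append((v,int(s[2]),int(s[2]-s[0])))
    print(y,out)
    P=proj("side",[[600,y+d,z] for d,z in((1.25,28.4),(1.25,42.4),(-1.25,42.4))])
    d=q[-1]-q[0]; k=d[1]/d[0]; print("expected rows rel. line: bottom,outer top,inner top",[(p[1]-(q[0,1]+k*(p[0]-q[0,0]))).round(2) for p in P])
E
```

```text
30.6 [(np.float64(-7.0), 227, 100), (np.float64(-6.5), 227, 101), (np.float64(-6.0), 227, 100), (np.float64(-5.5), 226, 97), (np.float64(-5.0), 222, 92), (np.float64(-4.5), 215, 81), (np.float64(-4.0), 203, 66), (np.float64(-3.5), 186, 49), (np.float64(-3.0), 167, 34), (np.float64(-2.5), 146, 23), (np.float64(-2.0), 127, 16), (np.float64(-1.5), 115, 15), (np.float64(-1.0), 111, 18), (np.float64(-0.5), 117, 27), (np.float64(0.0), 131, 39), (np.float64(0.5), 151, 54), (np.float64(1.0), 171, 69), (np.float64(1.5), 186, 78), (np.float64(2.0), 195, 82), (np.float64(2.5), 196, 79), (np.float64(3.0), 191, 72)]
expected rows rel. line: bottom,outer top,inner top [np.float64(-0.08), np.float64(-3.41), np.float64(-4.38)]
0.5 [(np.float64(-7.0), 228, 102), (np.float64(-6.5), 229, 101), (np.float64(-6.0), 229, 98), (np.float64(-5.5), 226, 92), (np.float64(-5.0), 219, 82), (np.float64(-4.5), 205, 68), (np.float64(-4.0), 186, 51), (np.float64(-3.5), 163, 36), (np.float64(-3.0), 140, 24), (np.float64(-2.5), 121, 16), (np.float64(-2.0), 109, 13), (np.float64(-1.5), 104, 14), (np.float64(-1.0), 107, 20), (np.float64(-0.5), 118, 31), (np.float64(0.0), 137, 46), (np.float64(0.5), 160, 63), (np.float64(1.0), 183, 77), (np.float64(1.5), 198, 84), (np.float64(2.0), 202, 85), (np.float64(2.5), 199, 80), (np.float64(3.0), 190, 71)]
expected rows rel. line: bottom,outer top,inner top [np.float64(-0.11), np.float64(-3.51), np.float64(-4.44)]
```

```bash
python3 - <<'E'
from h import *
im=np.clip(np.mean([imaging.capture("side").astype(np.float32) for _ in range(6)],0),0,255).astype(np.float32)
V=np.arange(-4,3.01,.5)
for y in(30.6,.5):
  for xs in((613,616),(616,619)):
    q=proj("side",[[x,y,26] for x in np.linspace(*xs,6)])
    print(y,xs,[int(cv2.remap(im,q[:,0].astype(np.float32)[None],(q[:,1]+v).astype(np.float32)[None],cv2.INTER_LINEAR)[0].mean(0)[2]) for v in V])
# top view before grasp: sub-pixel columns of the lines
t=cv2.imread("pics/top2.png").astype(float); r=t[184:191,298:323].mean((0,2)); print(r.round())
s=cv2.imread("pics/side2.png").astype(np.float32)
for y in(30.6,.5):
    q=proj("side",[[x,y,26] for x in np.linspace(596,617,20)])
    print("side2",y,[int(cv2.remap(s,q[:,0].astype(np.float32)[None],(q[:,1]+v).astype(np.float32)[None],cv2.INTER_LINEAR)[0].mean(0)[2]) for v in V])
E
```

```text
30.6 (613, 616) [186, 200, 206, 207, 201, 188, 176, 163, 162, 173, 190, 210, 221, 226, 227]
30.6 (616, 619) [132, 149, 169, 184, 195, 197, 190, 181, 172, 175, 189, 205, 219, 226, 228]
0.5 (613, 616) [182, 195, 205, 208, 209, 203, 196, 187, 182, 189, 199, 211, 221, 225, 226]
0.5 (616, 619) [129, 146, 165, 182, 193, 200, 198, 194, 190, 190, 203, 216, 224, 228, 229]
[132. 132. 132. 132. 123.  96. 102. 125. 132. 133. 133. 133. 133. 133.
 133. 134. 133. 127. 110. 116. 131. 135. 136. 136. 136.]
side2 30.6 [241, 244, 247, 247, 247, 244, 239, 231, 223, 222, 226, 233, 239, 241, 241]
side2 0.5 [241, 244, 247, 248, 248, 245, 240, 233, 227, 227, 231, 237, 240, 241, 241]
```

Both cameras put each tip within about 1 mm of its line, at a steady 30–31 mm gap and clear of the rule. Handing in.

```bash
python3 -c "
from bench import bot
print(bot.sign_off())"
```

```text
the job is handed in; nothing more can be done
None
```

I handed the job in: the rule is flush against the slab, and the steel tongs are held steady just above it at a 30–31 mm gap, with each tip within about 1 mm of its pencil line by camera measurement.

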